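# Consolidate coin tubes and stack the emptied tray

### The arm

A 6-joint arm with a two-finger parallel gripper is mounted at the origin on the work surface. World frame = base frame: x ahead of the robot, y to its left, z up, the work surface at z = 0. Lengths are in m, angles in rad, forces in N, time in s.
With the tool pointing down it reaches from about 0.35 to 0.775 m from the base axis. Payload 7.3 kg.
Tool frame: the origin (TCP) lies at the very end of the fingers, on their centre line; the grasp point (between the pads) lies robot.pinch_z behind it (robot.pinch_z is the distance from the TCP to the grasp point, in m); y points along the fingers, z is the direction in which the jaws open and shut, and the axes are right-handed (so a half turn about y gives the same grasp; the last joint's range is limited). The gripper opens to 92 mm and grips with 3 to 60 N. Pads are 19 mm wide; open, the fingers measure 130 mm over their backs; the gripper's body (75 mm by 190 mm) begins 47 mm behind the grasp point.
Start: joints at [1.051, 0.342, 1.524, -0, 1.275, -0.146], TCP at [0.192, 0.489, 0.227] pointing down, gripper open.
Joint ranges: [-2.53, 2.53], [-0.77, 2.02], [0.04, 2.7], [-1, 4.14], [0.28, 2.66], [-3.11, 3.11]. Speed limits (rad/s): [2.57, 2.57, 3.14, 3.14, 3.14, 3.14].

### API

Orientations are given as [roll, pitch, yaw] about the fixed x, y, z axes, in that order (R = Rz(yaw) Ry(pitch) Rx(roll)).
In Python, from cell import status, viewer, robot gives the robot as it stands. The module is installed in compiled form; this text tells all that it offers.
- The arm moves only by the shell command python3 -m pendant 'ROWS' [FORCE]. ROWS is JSON, a list that holds one entry, the list of rows, each a list of 7 numbers: the shift along the tool's x, y, z in cm, then the turn, a rotation vector about the tool's x, y, z in rad, then the finger opening in cm, from 0 to 9.18. A call has 1 to 20 rows; each row is the pose to reach, as a shift and turn from the pose commanded when the call began, along the tool's axes at that moment; what a row does not reach only later rows make up. A row lasts 1/10 s, in which the tool goes at most 50 mm and 8.59 degrees, less where a joint would pass 70% of its speed; a pose out of reach is approached as far as the arm can. A call with a gripper value outside its range is refused whole. The fingers move at their own pace and stop on an object; FORCE is the grip in N (left out, the last holds). Time passes only in rows, so rows that repeat a pose let the fingers close. It gives the time, the measured TCP pose, the force and the opening at its end, in the units of the state.
- status.observe(): the state, without advancing time (a new reading comes with each control period).
- viewer.read_camera(name): name is "scene" or "top"; returns a dict with "image" (384x512x3 uint8, red, green, blue), "range_z" (384x512 float32, m along the optical axis (not along the pixel's ray), 0 where there is no reading), "fx", "fy", "cx", "cy" (pixels), "camera_from_world" (4x4, takes a point from world to camera coordinates). Camera axes: x right, y up, looking along -z (the intrinsics and any distortion apply to the point x, -y, -z); pixel columns grow to the right and rows downward; lengths in m; the calibration is good to about 2 mm. A picture is of the moment at which its call begins.
- robot.hand_in(): hands the job in, once; it reports no verdict.
The state is a dict: "time": time; "qpos": joint angles; "qvel": joint speeds; "joint_efforts": joint torques, N m; "tool_pos": TCP position; "tool_rot": TCP orientation; "contact_force": force on the tool from outside, world axes, zero at the start; "torque": the same for the moment, N m; "opening": finger opening in m.
Only numpy, scipy, OpenCV 4.12 (cv2) and the standard library are available. Lean on these libraries where they do the work, as an engineer would, in place of code of your own. Each camera call takes 0.05 s, during which the arm holds its last target. There are 200 camera calls.

### The job

Move the single coin tube out of the tray that holds only one, and set it upright into the free pocket of the tray that holds two, so that tray is full. Then stack the emptied tray squarely on top of the tray that was empty from the start. Set things down rather than dropping them, and leave the full tray and the bottom tray of the stack where they stand.

Things in the scene. Friction and masses are not known exactly. Their poses are not given: they have to be found in the camera images.
- keep_tray: Grey plastic tray, 54 (its x) x 154 (its y) x 30 mm high; floor, walls, dividers 4 mm; three 46 x 46 mm pockets centred at y = -50, 0, +50 mm. Origin: centre of underside, z up. Loose on the desk, any yaw. Holds two blue-capped tubes like the moving one, loose at y = -50 and 0 mm; the pocket at y = +50 mm is free.
- donor_tray: Grey plastic tray, 54 (its x) x 154 (its y) x 30 mm high; floor, walls, dividers 4 mm; three 46 x 46 mm pockets centred at y = -50, 0, +50 mm. Origin: centre of underside, z up. Loose on the desk, any yaw. Holds only the tube to be moved, at y = -50 mm; 120 g empty, then grip it across its width at the middle. Trays do not nest: the underside rests on the rim below, 30 mm up.
- spare_tray: Grey plastic tray, 54 (its x) x 154 (its y) x 30 mm high; floor, walls, dividers 4 mm; three 46 x 46 mm pockets centred at y = -50, 0, +50 mm. Origin: centre of underside, z up. Loose on the desk, any yaw. Empty from the start.
- moving_tube: Closed, rigid, clear round coin tube full of silver coins, blue cap: 34 mm diameter, 60 mm high, about 160 g. Origin: centre of underside, z along its axis. Stands on the 4 mm tray floor, so its top is 64 mm above the desk, 34 mm above the rim. In the full tray, tubes stand 50 mm apart along the tray's y (16 mm gaps): grip along the tray's x.
There are look-alikes about, which are no part of the job. Leave any turquoise or yellow look-alike of the moving_tube alone.

How it is judged:
By the outcome, as a careful person would: the job done as asked, in the order asked, and still so for the second after the job is handed in, with the robot touching nothing.
It also fails if it takes over 62 s, if anything falls off the work surface, if the arm or the gripper's body presses on something with over 40 N, if the wrist force passes 120 N, or if a joint passes its speed limit or range.

## Working session

There is one attempt and no reset: what is moved stays moved. The work goes in short steps, Python scripts to look and compute and a shell command to move; the robot and the scene stay as the last step left them, time stands still between calls to the robot, and variables do not carry over. Pictures are saved under pics/ and viewed, about 8 in all and at most 12, crops included, and the job is handed in when it is done.

```bash
mkdir -p pics; cat > h.py <<'E'
import numpy as np, cv2
from cell import status, viewer, robot
def snap(n,fn=None):
    d=viewer.read_camera(n)
    if fn: cv2.imwrite(fn,d["image"][:,:,::-1])
    return d
def ray(d,u,v,z):
    T=np.linalg.inv(d["camera_from_world"]);o=T[:3,3]
    r=T[:3,:3]@np.array([(u-d["cx"])/d["fx"],-(v-d["cy"])/d["fy"],-1.])
    return o+r*(z-o[2])/r[2]
def cloud(d):
    v,u=np.mgrid[:384,:512];Z=d["range_z"]
    P=np.stack([(u-d["cx"])/d["fx"]*Z,-(v-d["cy"])/d["fy"]*Z,-Z],-1)
    T=np.linalg.inv(d["camera_from_world"])
    return P@T[:3,:3].T+T[:3,3]
E
python3 - <<'E'
from h import *
a=snap("top");b=snap("scene")
np.savez("first.npz",**{"t_"+k:v for k,v in a.items()})
im=np.hstack([a["image"],b["image"]])[:,:,::-1]
cv2.imwrite("pics/top1.png",cv2.resize(a["image"][:,:,::-1],(768,576)))
cv2.imwrite("pics/scene1.png",cv2.resize(b["image"][:,:,::-1],(768,576)))
print(a["camera_from_world"],a["fx"],a["cx"],a["cy"],{k for k in a})
print(b["camera_from_world"],b["fx"]);s=status.observe();print(s,robot.pinch_z)
E
```

```text
[[ 0.01143958 -0.99993071  0.00277774  0.00739693]
 [ 0.99649702  0.01163035  0.0828156  -0.54153171]
 [-0.08284217  0.00182063  0.99656102 -0.72754127]
 [ 0.          0.          0.          1.        ]] 347.1723200534858 255.57099482072408 188.02938057629387 {'cx', 'image', 'fx', 'camera_from_world', 'fy', 'cy', 'range_z'}
[[ 0.77945618  0.62645402 -0.0018507  -0.42532005]
 [-0.48625743  0.60687595  0.62869332  0.25011926]
 [ 0.39497061 -0.48913898  0.77765113 -0.98696578]
 [ 0.          0.          0.          1.        ]] 390.1095796295319
{'time': 0.1, 'qpos': array([ 1.05097313e+00,  3.42673801e-01,  1.52491693e+00, -3.22377945e-05,
        1.27543383e+00, -1.45953644e-01]), 'qvel': array([-0.00080844, -0.00271044, -0.00221332,  0.00046774, -0.0012998 ,
       -0.0014879 ]), 'joint_efforts': array([ 1.06602889e-03, -4.32001162e+01, -2.44694710e+01,  7.18010450e-02,
        5.25571348e-02, -6.82451787e-05]), 'tool_pos': array([0.19151913, 0.48841947, 0.2261053 ]), 'tool_rot': array([-1.57221749e+00,  1.77749892e-04, -3.73860275e-01]), 'contact_force': array([-0.21843169,  0.33757284,  0.58426335]), 'torque': array([-0.02090487,  0.00739042,  0.00014073]), 'opening': 0.09174370785589223} 0.0188
```

View pics/top1.png

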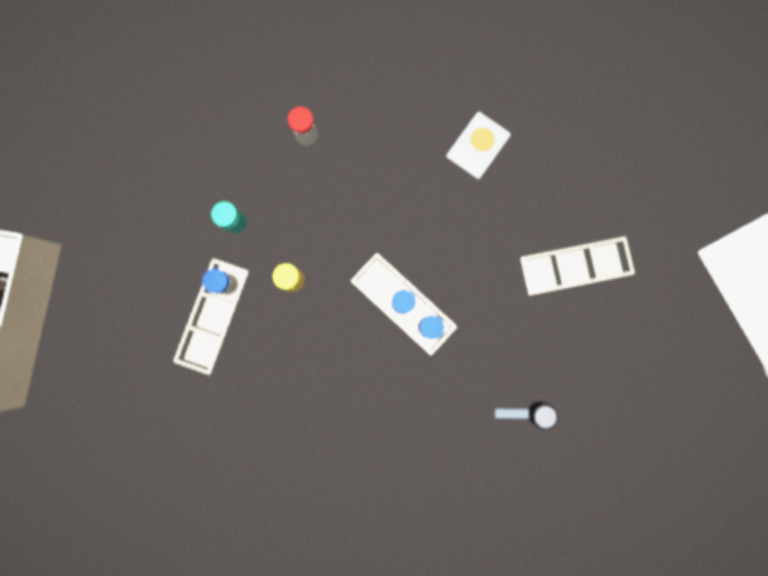

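View pics/scene1.png

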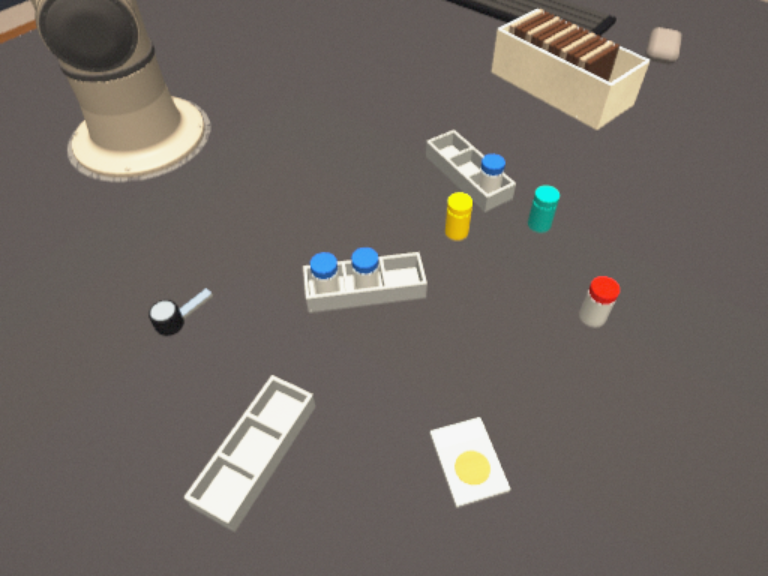

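Top view (768-px scale): the blue-capped tube stands at (215,281), alone in its tray. Others that could be mistaken for it are the turquoise tube (225,215), yellow (287,277), red (300,120) and the two blue-capped tubes at (403,301) and (431,327) in the two-tube tray. The empty tray is at (577,266). My choice is (215,281).

```bash
cat >> h.py <<'E'
def tray(d,P,c):
    """rim points by depth near c -> centre, yaw of long axis, size"""
    m=(P[...,2]>.022)&(P[...,2]<.038)&(np.hypot(P[...,0]-c[0],P[...,1]-c[1])<.1)
    n,l,st,_=cv2.connectedComponentsWithStats(m.astype(np.uint8)); 
    k=1+np.argmax(st[1:,4]); m=l==k
    Q=P[m][:,:2]; (cx,cy),(w,h),an=cv2.minAreaRect((Q*1000).astype(np.float32))
    if w>h: yaw=an
    else: yaw=an+90
    return np.array([cx,cy]).round(1),np.array([w,h]).round(1),round((yaw+90)%180-90,1),m.sum(),P[m][:,2].mean()
def blobs(d,lo=(95,90,60),hi=(125,255,255),z=.064):
    h=cv2.cvtColor(d["image"],cv2.COLOR_RGB2HSV); m=cv2.inRange(h,lo,hi)
    n,l,st,c=cv2.connectedComponentsWithStats(m)
    return [(c[i].round(1),st[i,4],(ray(d,*c[i],z)*1000).round(1)) for i in range(1,n) if st[i,4]>40]
E
python3 - <<'E'
from h import *
for n in ("top","scene"):
    d=snap(n);P=cloud(d)
    print(n)
    for b in blobs(d):print(b)
    if n=="top":
        for u,v in ((211,317),(404,304),(577,266)):
            print(tray(d,P,ray(d,u/1.5,v/1.5,.03)))
    print("desk",np.percentile(P[...,2],[20,50]))
    for nm,u,v in (("yel",287,277),("turq",225,215)):
        if n=="top":print(nm,ray(d,u/1.5,v/1.5,.064)*1000)
d=snap("top");c=d["image"][160:260,110:210,::-1];cv2.imwrite("pics/crop1.png",cv2.resize(c,(600,600),interpolation=2))
E
```

```text
top
(array([143., 187.]), np.int32(219), array([537.5, 243.3,  64. ]))
(array([268.5, 200.8]), np.int32(171), array([512.3, -12.8,  64. ]))
(array([287.4, 217.6]), np.int32(185), array([478.5, -51.5,  64. ]))
(array([489.4, 257.5]), array([ 55.5, 154.1]), -18.9, np.int64(605), np.float64(0.02978947826960933))
(array([510.1, -14.5]), array([154.,  54.]), 47.9, np.int64(492), np.float64(0.0306576737112289))
(array([ 567.3, -262.6]), array([ 53.8, 156. ]), -77.9, np.int64(583), np.float64(0.029896665003567104))
desk [0.00010455 0.00127135]
yel [543.31213457 144.89575397  64.        ]
turq [627.82525499 232.3019736   64.        ]
scene
(array([328.4, 109. ]), np.int32(195), array([541.6, 239. ,  64. ]))
(array([242.8, 172.8]), np.int32(259), array([516.3, -15.4,  64. ]))
(array([215.4, 176.3]), np.int32(271), array([482.4, -53.7,  64. ]))
desk [-0.00058612  0.00047957]
```

View pics/crop1.png

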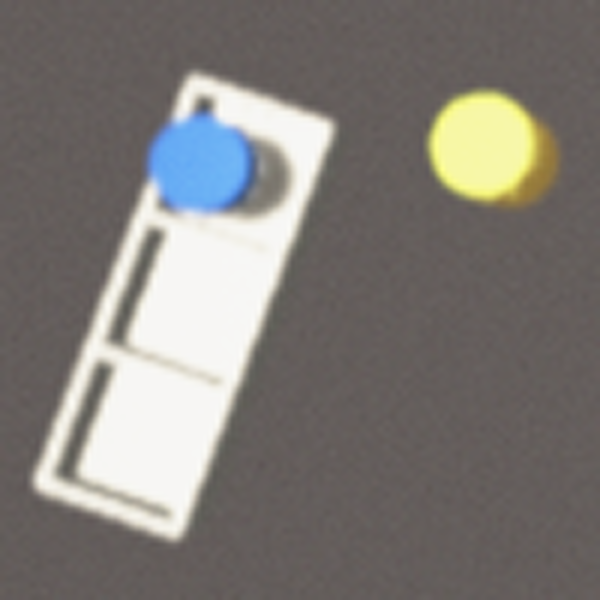

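The crop confirms it: the blue cap is at (205,165), in a tray with two empty pockets, and the yellow tube is beside it at (485,145). Next I go above it.

```bash
cat >> h.py <<'E'
from scipy.spatial.transform import Rotation as R
def rows(*T):
    """targets (x,y,z mm, psi deg) -> shift cm, turn rad in current tool axes"""
    s=status.observe();R0=R.from_euler("xyz",s["tool_rot"])
    for x,y,z,p in T:
        sh=R0.inv().apply(np.array([x,y,z])/1000-s["tool_pos"])*100
        tr=(R0.inv()*R.from_euler("xyz",[-np.pi/2,0,np.radians(p)])).as_rotvec()
        print((x,y,z,p),sh.round(2),tr.round(3))
E
python3 -c "
from h import *
rows((538.5,241.5,200,-18.9),(538.5,241.5,100,-18.9))"
```

```text
(538.5, 241.5, 200, -18.9) [ 41.32   2.64 -10.34] [ 0.001 -0.044 -0.   ]
(538.5, 241.5, 100, -18.9) [ 41.32  12.64 -10.33] [ 0.001 -0.044 -0.   ]
```

```bash
python3 -m pendant '[[[10,1,-2.5,0,-0.01,0,9.18],[20,2,-5,0,-0.02,0,9.18],[30,2.6,-7.5,0,-0.03,0,9.18],[41.3,2.6,-10.3,0,-0.044,0,9.18],[41.3,2.6,-10.3,0,-0.044,0,9.18],[41.3,2.6,-10.3,0,-0.044,0,9.18],[41.3,2.6,-10.3,0,-0.044,0,9.18],[41.3,2.6,-10.3,0,-0.044,0,9.18],[41.3,2.6,-10.3,0,-0.044,0,9.18],[41.3,2.6,-10.3,0,-0.044,0,9.18],[41.3,5.6,-10.3,0,-0.044,0,9.18],[41.3,9.6,-10.3,0,-0.044,0,9.18],[41.3,12.6,-10.3,0,-0.044,0,9.18],[41.3,12.6,-10.3,0,-0.044,0,9.18],[41.3,12.6,-10.3,0,-0.044,0,9.18]]]' 20
python3 - <<'E'
from h import *
rows((538.5,241.5,37,-18.9))
d=snap("scene");cv2.imwrite("pics/s2.png",cv2.resize(d["image"][60:220,220:420,::-1],(750,600)))
E
```

```text
time: 1.75
tool_pos: [0.5383, 0.2427, 0.1013]
tool_rot: [-1.571, 0.0, -0.329]
contact_force: [-0.2, -0.0, 0.5]
opening: 0.0915
(538.5, 241.5, 37, -18.9) [ 0.06  6.43 -0.11] [-0.     0.001 -0.   ]
```

View pics/s2.png

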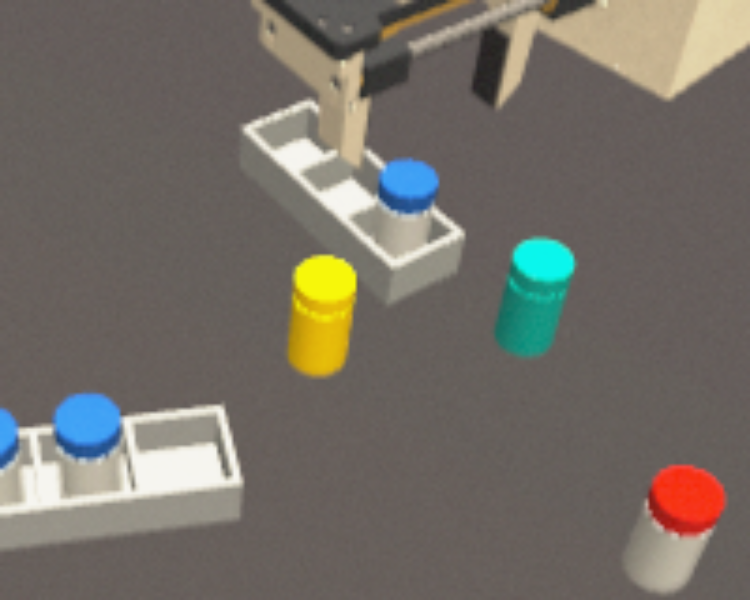

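The fingers, at (345,160) and (500,95), straddle the tube at (408,190). Now descend and close.

```bash
python3 -m pendant '[[[0,3,-0.1,0,0,0,9.18],[0,5,-0.1,0,0,0,9.18],[0,6.4,-0.1,0,0,0,9.18],[0,6.4,-0.1,0,0,0,9.18],[0,6.4,-0.1,0,0,0,6],[0,6.4,-0.1,0,0,0,3.6],[0,6.4,-0.1,0,0,0,3],[0,6.4,-0.1,0,0,0,2.6],[0,6.4,-0.1,0,0,0,2.6],[0,6.4,-0.1,0,0,0,2.6],[0,6.4,-0.1,0,0,0,2.6]]]' 25
```

```text
time: 2.9
tool_pos: [0.5382, 0.2411, 0.0367]
tool_rot: [-1.571, 0.0, -0.33]
contact_force: [0.3, -0.2, -0.1]
opening: 0.0405
```

```bash
python3 -m pendant '[[[0,0,0,0,0,0,2.6],[0,0,0,0,0,0,2.6],[0,0,0,0,0,0,2.6],[0,0,0,0,0,0,2.6]]]' 25; python3 -m pendant '[[[0,-0.5,0,0,0,0,2.6],[0,-1.5,0,0,0,0,2.6],[0,-4,0,0,0,0,2.6],[0,-8,0,0,0,0,2.6],[0,-8,0,0,0,0,2.6],[0,-8,0,0,0,0,2.6]]]'
python3 - <<'E'
from h import *
d=snap("scene");cv2.imwrite("pics/s3.png",cv2.resize(d["image"][30:210,200:420,::-1],(733,600)))
P=cloud(snap("top"));print(tray(d,P,(.51,-.0145)))
rows((543.6,22.6,117,47.9))
E
```

```text
time: 3.3
tool_pos: [0.5384, 0.2413, 0.0368]
tool_rot: [-1.57, -0.0, -0.33]
contact_force: [-0.0, 1.2, 0.6]
opening: 0.0338
time: 3.9
tool_pos: [0.5387, 0.2412, 0.1181]
tool_rot: [-1.569, -0.002, -0.33]
contact_force: [-1.4, -0.2, -2.3]
opening: 0.0337
(array([510.2, -14.5]), array([154.1,  54.1]), 47.9, np.int64(487), np.float64(0.03063605298020443))
(543.6, 22.6, 117, 47.9) [  7.65  -0.09 -20.45] [ 0.    -1.166 -0.002]
```

View pics/s3.png

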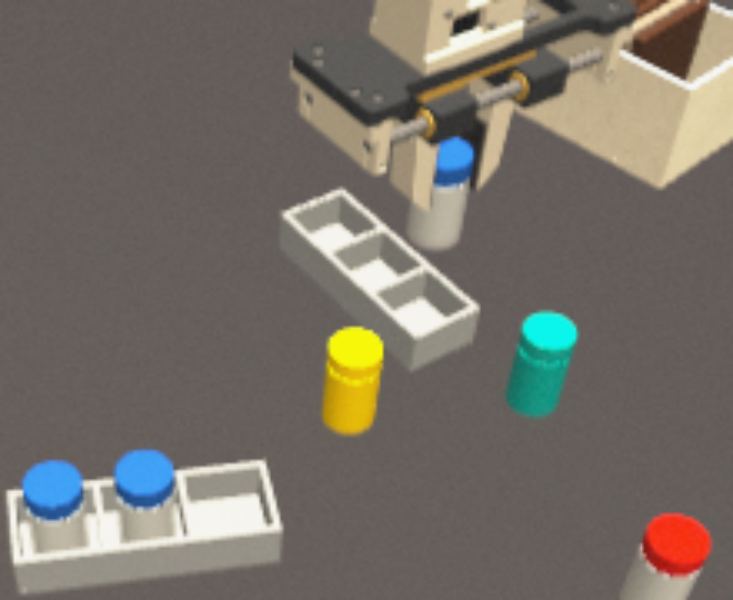

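The tube is held upright at (438,195) and the donor tray is empty and undisturbed. Next I carry the tube above the free pocket.

```bash
python3 -m pendant '[[[1,-2,-2,0,-0.08,0,2.6],[2,-2,-5,0,-0.2,0,2.6],[3,-2,-8,0,-0.34,0,2.6],[4,-2,-11,0,-0.48,0,2.6],[5,-2,-14,0,-0.62,0,2.6],[6,-2,-17,0,-0.76,0,2.6],[7,-2,-19.5,0,-0.9,0,2.6],[7.6,-1,-20.4,0,-1.04,0,2.6],[7.6,0,-20.4,0,-1.166,0,2.6],[7.6,0,-20.4,0,-1.166,0,2.6],[7.6,0,-20.4,0,-1.166,0,2.6],[7.6,0,-20.4,0,-1.166,0,2.6]]]'
python3 - <<'E'
from h import *
d=snap("scene");cv2.imwrite("pics/s4.png",cv2.resize(d["image"][80:240,180:380,::-1],(750,600)))
t=snap("top")
for b in blobs(d,z=.144)+blobs(t):print(b)
rows((543.6,22.6,37.5,47.9))
E
```

```text
time: 5.2
tool_pos: [0.544, 0.0239, 0.1167]
tool_rot: [-1.571, 0.0, 0.834]
contact_force: [-0.4, -0.2, -2.2]
opening: 0.0335
(array([242.8, 172.8]), np.int32(259), array([564.2, -67.2, 144. ]))
(array([215.4, 176.3]), np.int32(271), array([535.2, -99.8, 144. ]))
(array([268.5, 201.4]), np.int32(166), array([511. , -12.9,  64. ]))
(array([283. , 217.5]), np.int32(68), array([478.7, -42.6,  64. ]))
(543.6, 22.6, 37.5, 47.9) [-0.14  7.95 -0.04] [ 0.    -0.001  0.   ]
```

View pics/s4.png

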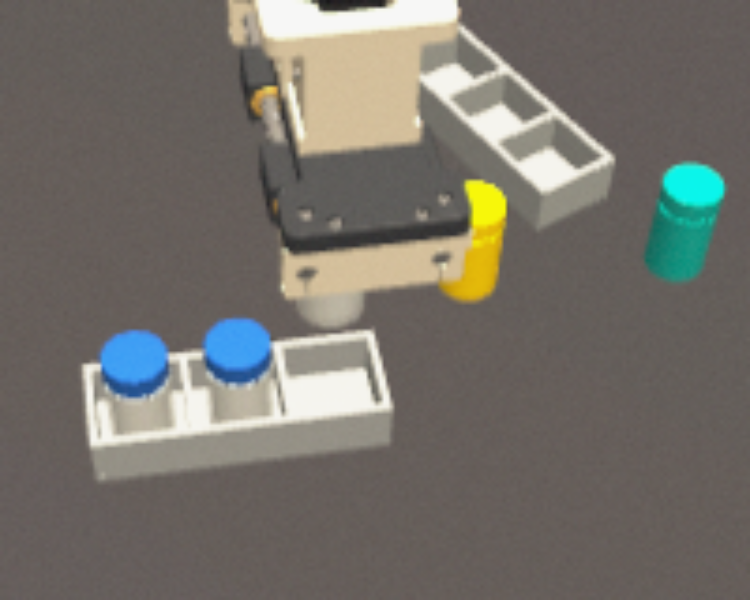

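```bash
python3 -c "
from h import *
d=snap('scene')
g=d['image'][148:170,255:285].astype(int).sum(2)//3
for r in g[9:20:2]:print(*r)
for v in (160,162):print(ray(d,268.5,v,.084)*1000)
T=d['camera_from_world']@np.array([.5436,.0226,.084,1]);print(d['cx']-d['fx']*T[0]/T[2],d['cy']+d['fy']*T[1]/T[2])"
```

```text
151 187 184 186 184 186 172 161 187 187 184 185 185 185 187 187 184 184 183 179 173 161 142 127 127 115 112 114 105 98
109 143 148 149 152 158 152 159 164 168 170 172 173 175 176 175 177 173 169 166 162 144 111 95 96 95 98 95 95 94
94 96 92 99 128 135 144 153 157 167 168 170 172 173 177 178 175 174 170 167 156 144 103 93 97 96 96 98 96 96
94 96 94 96 105 131 138 148 156 166 168 172 172 174 177 177 176 176 168 159 151 117 94 95 94 97 97 95 94 96
97 95 96 96 94 97 107 131 149 154 158 160 164 164 165 165 163 158 140 131 105 95 93 97 94 98 96 92 96 97
96 96 93 97 95 96 95 95 96 102 117 119 127 124 127 116 107 100 94 95 95 93 96 98 126 97 94 95 94 93
[544.85348691  25.08477413  84.        ]
[547.94573894  21.13269421  84.        ]
267.13151799658715 160.45917210323006
```

```bash
python3 -m pendant '[[[-0.2,2,0,0,0,0,2.6],[-0.2,4,0,0,0,0,2.6],[-0.2,5.5,0,0,0,0,2.6],[-0.2,6.5,0,0,0,0,2.6],[-0.2,7.1,0,0,0,0,2.6],[-0.2,7.5,0,0,0,0,2.6],[-0.2,7.7,0,0,0,0,2.6],[-0.2,7.8,0,0,0,0,2.6],[-0.2,7.8,0,0,0,0,2.6],[-0.2,7.8,0,0,0,0,2.6]]]'
```

```text
time: 6.35
tool_pos: [0.543, 0.022, 0.0391]
tool_rot: [-1.571, -0.0, 0.836]
contact_force: [-0.8, 0.3, -2.5]
opening: 0.0336
```

```bash
python3 -m pendant '[[[0,0.1,0,0,0,0,2.6],[0,0.15,0,0,0,0,2.6],[0,0.2,0,0,0,0,2.6],[0,0.2,0,0,0,0,2.6]]]'
```

```text
time: 6.75
tool_pos: [0.5428, 0.0221, 0.0368]
tool_rot: [-1.571, -0.0, 0.836]
contact_force: [-0.7, -1.0, -1.0]
opening: 0.0335
```

```bash
python3 -m pendant '[[[0,0.05,0,0,0,0,2.6],[0,0.05,0,0,0,0,2.6]]]'; python3 -m pendant '[[[0,0,0,0,0,0,3.6],[0,0,0,0,0,0,5],[0,0,0,0,0,0,7],[0,0,0,0,0,0,9.18],[0,0,0,0,0,0,9.18],[0,0,0,0,0,0,9.18],[0,0,0,0,0,0,9.18],[0,0,0,0,0,0,9.18],[0,-2,0,0,0,0,9.18],[0,-6,0,0,0,0,9.18],[0,-9,0,0,0,0,9.18],[0,-9,0,0,0,0,9.18],[0,-9,0,0,0,0,9.18]]]'
python3 -c "
from h import *
rows((489.4,257.5,128,-18.9))"
```

```text
time: 6.95
tool_pos: [0.5428, 0.0221, 0.0367]
tool_rot: [-1.571, -0.0, 0.836]
contact_force: [-1.8, 0.6, 5.1]
opening: 0.0335
time: 8.25
tool_pos: [0.5429, 0.022, 0.1266]
tool_rot: [-1.572, -0.001, 0.836]
contact_force: [-0.7, 0.3, -0.3]
opening: 0.0918
(489.4, 257.5, 128, -18.9) [13.89 -0.14 19.75] [0.000e+00 1.166e+00 1.000e-03]
```

```bash
python3 -c "
from h import *
d=snap('top');P=cloud(d);print(tray(d,P,(.489,.2575)),tray(d,P,(.567,-.2626)))"
python3 -m pendant '[[[2,0,3,0,0.14,0,9.18],[4,0,6,0,0.28,0,9.18],[6,0,9,0,0.42,0,9.18],[8,0,12,0,0.56,0,9.18],[10,0,15,0,0.7,0,9.18],[12,0,17,0,0.84,0,9.18],[13.9,0,19.7,0,0.98,0,9.18],[13.9,0,19.7,0,1.1,0,9.18],[13.9,0,19.7,0,1.166,0,9.18],[13.9,0,19.7,0,1.166,0,9.18],[13.9,0,19.7,0,1.166,0,9.18],[13.9,0,19.7,0,1.166,0,9.18]]]'
python3 - <<'E'
from h import *
d=snap("scene");t=snap("top")
cv2.imwrite("pics/s5.png",cv2.resize(d["image"][60:240,180:420,::-1],(800,600)))
for b in blobs(d)+blobs(t):print(b)
P=cloud(t);print(tray(t,P,(.51,-.0145)))
E
```

```text
(array([489.4, 257.8]), array([ 55.4, 154.3]), -18.7, np.int64(650), np.float64(0.029616407770322963)) (array([ 567.2, -262.1]), array([ 53.8, 155.1]), -77.9, np.int64(579), np.float64(0.029940717288215478))
time: 9.5
tool_pos: [0.4895, 0.2569, 0.1256]
tool_rot: [-1.571, 0.001, -0.329]
contact_force: [-0.5, 0.5, 0.2]
opening: 0.0922
(array([266.1, 169.5]), np.int32(260), array([545. ,  18.1,  64. ]))
(array([242.8, 172.8]), np.int32(259), array([516.3, -15.4,  64. ]))
(array([215.4, 176.3]), np.int32(271), array([482.4, -53.6,  64. ]))
(array([252.3, 186.8]), np.int32(176), array([540.5,  20.4,  64. ]))
(array([268.6, 200.7]), np.int32(175), array([512.4, -13.1,  64. ]))
(array([287.5, 217.7]), np.int32(190), array([478.4, -51.7,  64. ]))
(array([510.2, -14.5]), array([154.,  54.]), 47.9, np.int64(487), np.float64(0.03067610965333081))
```

View pics/s5.png

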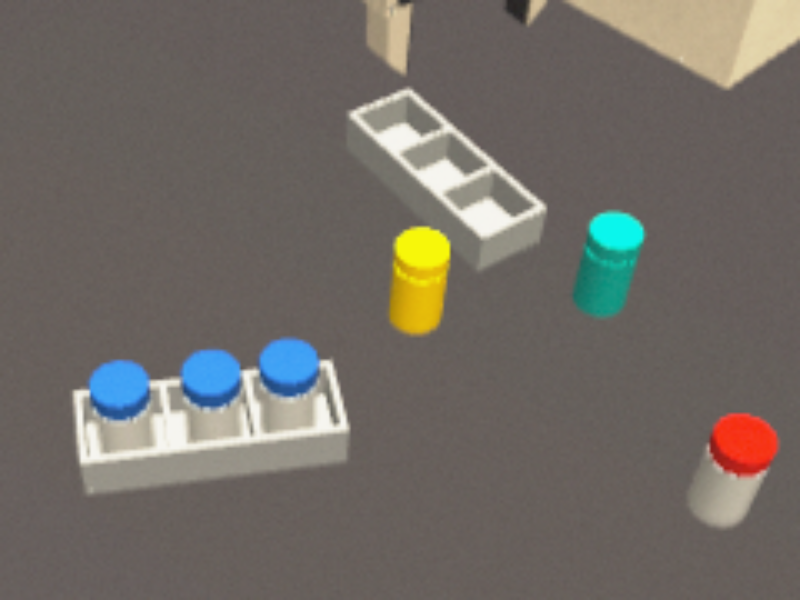

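The full tray stands unmoved, with all three caps level at (120,390), (211,380) and (289,368). Now grip the emptied tray at its middle.

```bash
python3 -m pendant '[[[0,4,0,0,0,0,9.18],[0,8,0,0,0,0,9.18],[0,10.5,0,0,0,0,9.18],[0,11.5,0,0,0,0,9.18],[0,11.9,0.05,0,0,0,9.18],[0,11.9,0.05,0,0,0,9.18],[0,11.9,0.05,0,0,0,9.18]]]'; python3 -m pendant '[[[0,0,0,0,0,0,6],[0,0,0,0,0,0,5],[0,0,0,0,0,0,4.6],[0,0,0,0,0,0,4.6],[0,0,0,0,0,0,4.6],[0,0,0,0,0,0,4.6],[0,0,0,0,0,0,4.6],[0,0,0,0,0,0,4.6]]]' 25
```

```text
time: 10.3
tool_pos: [0.4909, 0.2581, 0.0086]
tool_rot: [-1.569, -0.002, -0.33]
contact_force: [0.2, 1.2, -0.1]
opening: 0.0916
time: 11.1
tool_pos: [0.4899, 0.2577, 0.0073]
tool_rot: [-1.571, -0.0, -0.33]
contact_force: [0.0, 0.1, 1.4]
opening: 0.0537
```

```bash
python3 -m pendant '[[[0,-1,0,0,0,0,4.6],[0,-4,0,0,0,0,4.6],[0,-8,0,0,0,0,4.6],[0,-12,0,0,0,0,4.6],[0,-15,0,0,0,0,4.6],[0,-15,0,0,0,0,4.6],[0,-15,0,0,0,0,4.6]]]'; python3 -c "
from h import *
rows((567.2,-262.3,150,-77.9))"
```

```text
time: 11.8
tool_pos: [0.4898, 0.2577, 0.1578]
tool_rot: [-1.57, -0.001, -0.33]
contact_force: [0.1, 0.5, -2.1]
opening: 0.0538
(567.2, -262.3, 150, -77.9) [ 24.16   0.77 -46.69] [-1.00e-03  1.03e+00  0.00e+00]
```

```bash
python3 -m pendant '[[[1,0,-2,0,0.05,0,4.6],[3,0,-6,0,0.13,0,4.6],[5,0,-10,0,0.22,0,4.6],[7,0,-14,0,0.31,0,4.6],[9,0,-18,0,0.4,0,4.6],[11,0,-22,0,0.49,0,4.6],[13,0,-26,0,0.58,0,4.6],[15,0,-30,0,0.67,0,4.6],[17,0,-34,0,0.76,0,4.6],[19.5,0,-38,0,0.85,0,4.6],[22,0.5,-42,0,0.94,0,4.6],[23.5,0.8,-45,0,1,0,4.6],[24.1,0.8,-46.6,0,1.03,0,4.6],[24.1,0.8,-46.6,0,1.03,0,4.6],[24.1,0.8,-46.6,0,1.03,0,4.6],[24.1,3.8,-46.6,0,1.03,0,4.6],[24.1,6.8,-46.6,0,1.03,0,4.6],[24.1,8.8,-46.6,0,1.03,0,4.6],[24.1,8.8,-46.6,0,1.03,0,4.6],[24.1,8.8,-46.6,0,1.03,0,4.6]]]'
python3 - <<'E'
from h import *
d=snap("scene");t=snap("top")
cv2.imwrite("pics/s6.png",cv2.resize(d["image"][200:380,80:320,::-1],(800,600)))
rows((567.2,-262.3,38,-77.9))
P=cloud(t);m=np.hypot(P[...,0]-.567,P[...,1]+.262)<.1
for lo,hi in ((.022,.038),(.07,.125)):
    k=m&(P[...,2]>lo)&(P[...,2]<hi);Q=P[k];print(len(Q),len(Q) and cv2.minAreaRect((Q[:,:2]*1000).astype(np.float32)),len(Q) and np.median(Q[:,2]))
E
```

```text
time: 13.8
tool_pos: [0.5673, -0.2599, 0.0698]
tool_rot: [-1.571, 0.0, -1.358]
contact_force: [-1.1, 0.2, -2.0]
opening: 0.0536
(567.2, -262.3, 38, -77.9) [ 0.12  3.29 -0.11] [-0.002  0.001  0.002]
83 ((551.99951171875, -190.0238494873047), (53.38040542602539, 8.915770530700684), 14.049617767333984) 0.031059524552467854
591 ((561.22119140625, -231.31886291503906), (71.79901123046875, 95.57841491699219), 11.882818222045898) 0.09135250219624258
```

View pics/s6.png

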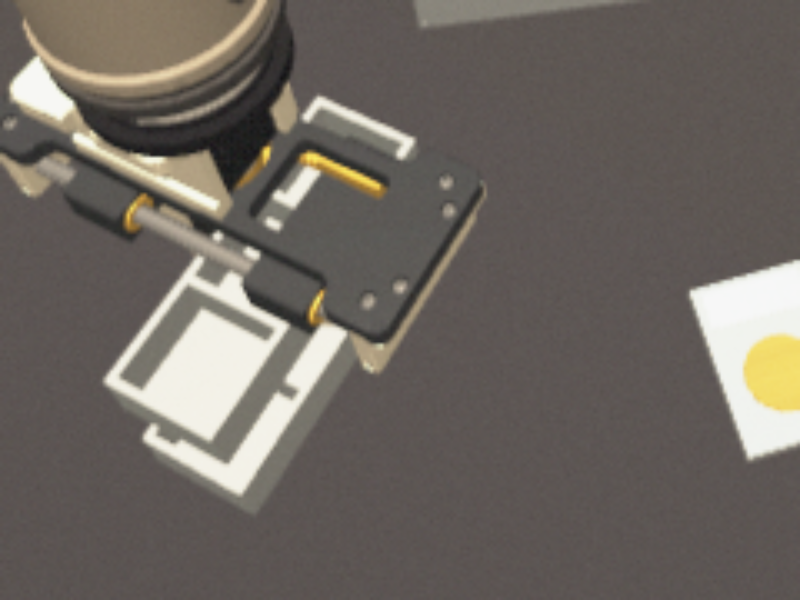

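The held tray, with its near-left rim corner at (107,382), is over the spare tray, whose near corner is at (240,495). I'll lower to a small gap and check the alignment.

```bash
python3 -m pendant '[[[0.1,1,-0.1,0,0,0,4.6],[0.1,2,-0.1,0,0,0,4.6],[0.1,2.5,-0.1,0,0,0,4.6],[0.1,2.7,-0.1,0,0,0,4.6],[0.1,2.7,-0.1,0,0,0,4.6],[0.1,2.7,-0.1,0,0,0,4.6]]]'
python3 - <<'E'
from h import *
d=snap("scene")
cv2.imwrite("pics/s7.png",cv2.resize(d["image"][240:360,100:250,::-1],(750,600),interpolation=2))
rows((567.2,-262.3,38,-77.9))
a=np.radians(-77.9);u=np.array([np.cos(a),np.sin(a)]);w=np.array([-u[1],u[0]])
for z in (0.03,0.036,.066):
  for e in (1,-1):
    q=np.array([.5672,-.2623])+.077*u+e*.027*w
    T=d['camera_from_world']@np.array([*q,z,1]);print(z,e,q,(d['cx']-d['fx']*T[0]/T[2]-100)*5,(d['cy']+d['fy']*T[1]/T[2]-240)*5)
E
```

```text
time: 14.5
tool_pos: [0.5663, -0.2625, 0.0423]
tool_rot: [-1.571, -0.0, -1.36]
contact_force: [0.3, 0.2, -1.2]
opening: 0.0538
(567.2, -262.3, 38, -77.9) [-0.01  0.45  0.08] [-0. -0.  0.]
0.03 1 [ 0.60974078 -0.33192961] 251.92377144674225 541.247873338958
0.03 -1 [ 0.55694048 -0.34324901] 103.11023583617128 456.3419410355323
0.036 1 [ 0.60974078 -0.33192961] 247.26691073752136 534.6987969375109
0.036 -1 [ 0.55694048 -0.34324901] 97.36246535116507 449.27483565814043
0.066 1 [ 0.60974078 -0.33192961] 222.75835587882767 500.2317152958338
0.066 -1 [ 0.55694048 -0.34324901] 67.15482494553385 412.1333773299358
```

View pics/s7.png

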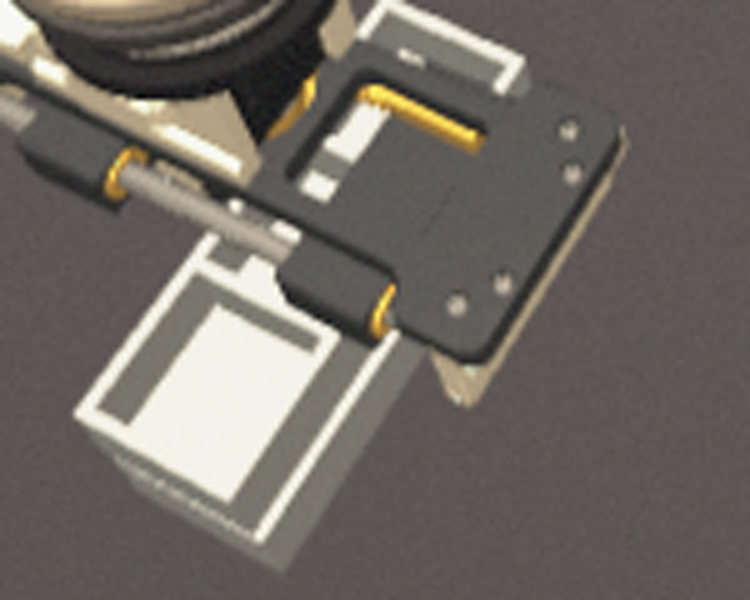

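The held tray's corners (76,413) and (232,503) and the spare tray's corner (262,543) all sit the same ~9 px from the values predicted for a square stack. That makes it a common calibration offset, so the trays line up to within about 1 mm. Now lower to contact.

```bash
python3 -m pendant '[[[0,0.2,0.03,0,0,0,4.6],[0,0.35,0.05,0,0,0,4.6],[0,0.45,0.05,0,0,0,4.6],[0,0.5,0.05,0,0,0,4.6],[0,0.5,0.05,0,0,0,4.6],[0,0.5,0.05,0,0,0,4.6]]]'
```

```text
time: 15.15
tool_pos: [0.5667, -0.2623, 0.0373]
tool_rot: [-1.571, 0.0, -1.36]
contact_force: [-0.6, 0.2, 1.3]
opening: 0.0539
```

Contact is made (the load has come off). Release and retreat straight up.

```bash
python3 -m pendant '[[[0,0,0,0,0,0,5.6],[0,0,0,0,0,0,6.5],[0,0,0,0,0,0,8],[0,0,0,0,0,0,9.18],[0,0,0,0,0,0,9.18],[0,0,0,0,0,0,9.18],[0,0,0,0,0,0,9.18],[0,-2,0,0,0,0,9.18],[0,-6,0,0,0,0,9.18],[0,-10,0,0,0,0,9.18],[0,-15,0,0,0,0,9.18],[-5,-18,0,0,0,0,9.18],[-10,-18,0,0,0,0,9.18],[-15,-18,0,0,0,0,9.18],[-20,-18,0,0,0,0,9.18],[-25,-18,0,0,0,0,9.18],[-25,-18,0,0,0,0,9.18],[-25,-18,0,0,0,0,9.18]]]'
python3 - <<'E'
from h import *
d=snap("scene");t=snap("top")
cv2.imwrite("pics/s8.png",np.hstack([cv2.resize(d["image"][240:360,100:250,::-1],(400,320)),cv2.resize(t["image"][130:230,330:455,::-1],(400,320))]))
P=cloud(t);m=np.hypot(P[...,0]-.567,P[...,1]+.262)<.1
k=m&(P[...,2]>.052)&(P[...,2]<.07);Q=P[k];print(len(Q),cv2.minAreaRect((Q[:,:2]*1000).astype(np.float32)),np.median(Q[:,2]))
S=cloud(d)
for lo,hi in ((.012,.028),(.055,.066)):
    k=(np.hypot(S[...,0]-.567,S[...,1]+.262)<.1)&(S[...,2]>lo)&(S[...,2]<hi);Q=S[k];print(lo,len(Q),cv2.minAreaRect((Q[:,:2]*1000).astype(np.float32)))
print(tray(t,P,(.51,-.0145)));print(*blobs(t),sep="\n");print(status.observe()["tool_pos"])
E
```

```text
time: 16.95
tool_pos: [0.5142, -0.0165, 0.2176]
tool_rot: [-1.57, -0.0, -1.357]
contact_force: [-0.0, -0.1, -0.3]
opening: 0.0916
112 ((578.92431640625, -335.4530944824219), (20.515188217163086, 56.5126838684082), 81.94905090332031) 0.06061630758418979
0.012 419 ((594.0628051757812, -264.177001953125), (162.15908813476562, 50.98957443237305), 82.61832427978516)
0.055 1164 ((567.2666015625, -260.942626953125), (55.95843505859375, 154.4969940185547), 12.103754997253418)Traceback (most recent call last):
  File "<stdin>", line 9, in <module>
  File "h.py", line 20, in tray
    k=1+np.argmax(st[1:,4]); m=l==k
        ~~~~~~~~~^^^^^^^^^^
    return _wrapfunc(a, 'argmax', axis=axis, out=out, **kwds)
    return bound(*args, **kwds)
ValueError: attempt to get argmax of an empty sequence
```

View pics/s8.png

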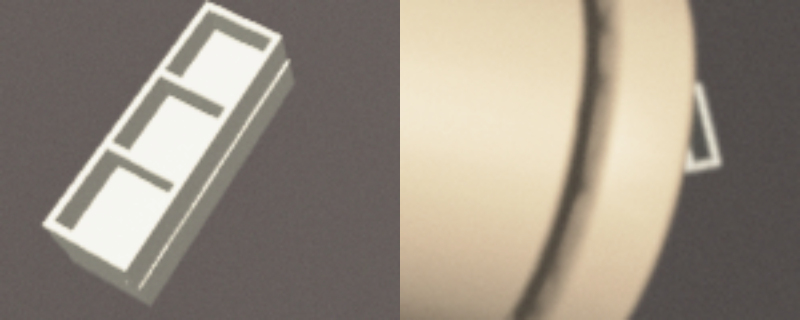

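The left half shows the stack is square, with a sliver of the lower rim along its right side around (220,175). I'll clear the view and measure that offset.

```bash
python3 -m pendant '[[[-5,-2,0,0,0,0,9.18],[-10,-2,0,0,0,0,9.18],[-15,-2,0,0,0,0,9.18],[-20,-2,0,0,0,0,9.18],[-25,-2,0,0,0,0,9.18],[-30,-2,0,0,0,0,9.18],[-35,-2,0,0,0,0,9.18],[-35,-2,0,0,0,0,9.18],[-35,-2,0,0,0,0,9.18]]]'
python3 - <<'E'
from h import *
d=snap("scene");t=snap("top");S=cloud(d);P=cloud(t)
a=np.radians(-77.9);u=np.array([np.cos(a),np.sin(a)]);w=np.array([-u[1],u[0]]);c=np.array([.5672,-.2623])
A=(S[...,:2]-c)@u*1000;B=(S[...,:2]-c)@w*1000;Z=S[...,2]
for lo,hi in ((.005,.024),(.036,.056)):
    z=(Z>lo)&(Z<hi)
    k=z&(abs(A)<60)&(B>15)&(B<40);e=z&(abs(B)<20)&(A>65)&(A<95)
    print(lo,"side",k.sum(),np.median(B[k]),np.polyfit(A[k],B[k],1)[0],"end",e.sum(),np.median(A[e]))
k=(np.hypot(P[...,0]-.567,P[...,1]+.262)<.1)&(P[...,2]>.052)&(P[...,2]<.07);print(cv2.minAreaRect((P[k][:,:2]*1000).astype(np.float32)))
print(tray(t,P,(.51,-.0145)));print(*blobs(t),sep="\n")
E
```

```text
time: 17.95
tool_pos: [0.4417, 0.3242, 0.2367]
tool_rot: [-1.571, -0.001, -1.359]
contact_force: [-0.4, -0.8, -0.0]
opening: 0.0919
0.005 side 333 28.481587300351553 -0.001845226328163972 end 48 75.52774852525243
0.036 side 398 27.28823391867164 0.003734950024619314 end 59 75.65716274323391
((566.172119140625, -262.76971435546875), (53.92253875732422, 156.0492706298828), 12.253705024719238)
(array([510.2, -14.4]), array([153.8,  54.1]), 47.8, np.int64(490), np.float64(0.03076325403113727))
(array([252.3, 186.7]), np.int32(162), array([540.5,  20.5,  64. ]))
(array([268.6, 200.8]), np.int32(160), array([512.3, -13. ,  64. ]))
(array([287.3, 217.8]), np.int32(174), array([478.2, -51.3,  64. ]))
```

The offset is about 1.2 mm sideways and 0.1 mm lengthwise, with about 0.3° of yaw. That is square, and the full tray is unmoved. Handing in.

```bash
python3 -c "
from h import *
print(robot.hand_in())"
```

```text
the job is handed in; nothing more can be done
None
```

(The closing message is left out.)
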